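# Pack out the jar clamp with spacers and a wedge

## Robot

A 6-joint arm with a two-finger parallel gripper is mounted at the origin on the work surface. World frame = base frame: x ahead of the robot, y to its left, z up, the work surface at z = 0. Lengths are in m, angles in rad, forces in N, time in s.
With the tool pointing down it reaches from about 0.4 to 0.925 m from the base axis. Payload 3.4 kg.
Tool frame: the origin (TCP) lies between the finger pads; the fingertips stand arm.finger_overhang ahead of it and the grasp point (between the pads) lies 8 mm behind it (arm.finger_overhang is the distance from the TCP to the fingertips, in m); z points along the fingers, y is the line along which they close (so a half turn about z gives the same grasp; the last joint's range is limited). The gripper opens to 85 mm and grips with 20 to 120 N. Pads are 22 mm wide; open, the fingers measure 114 mm over their backs; the gripper's body (76 mm by 85 mm) begins 54 mm behind the grasp point. The pads swing forward as they close: fully open they stand 13 mm farther back than shut.
Start: joints at [-1.216, 0.307, 1.506, -0, 1.328, -0.073], TCP at [0.239, -0.523, 0.242] pointing down, gripper open.
Joint ranges: [-3.12, 3.12], [-1.05, 2.28], [0.14, 2.33], [-1.42, 4.57], [0.1, 2.73], [-2.68, 2.68]. Speed limits (rad/s): [2.57, 2.57, 3.14, 3.14, 3.14, 3.14].

## Interface

Orientations are given as a unit quaternion [x, y, z, w].
In Python, from bench import arm gives the robot as it stands.
- The arm moves only by the shell command python3 -m handwheel 'ROWS' [OPENING]. ROWS is JSON, a list of rows, each a list of 2 entries, a list of its own where there are three numbers: the shift along the tool's x, y, z in m, then the turn about the tool's z in rad. In form: [[[tx, ty, tz], yaw], ...]. A call has 1 to 20 rows; each row is the pose to reach, as a shift and turn from the pose commanded when the call began, along the tool's axes at that moment; what a row does not reach only later rows make up. A row lasts 1/12 s, in which the tool goes at most 41.7 mm and 7.16 degrees, less where a joint would pass 70% of its speed; a pose out of reach is approached as far as the arm can. A call with a gripper value outside its range is refused whole. OPENING is the closure in counts, from 0 (fully open) to 255 (shut), set as the call begins (- or left out, the last holds). The fingers move at their own pace and stop on an object; the grip force is fixed at half the most. Time passes only in rows, so rows that repeat a pose let the fingers close. It gives the time, the measured TCP pose, the force, the opening and the grip force at its end, in the units of the state.
- arm.get_obs(): the state, without advancing time (a new reading comes with each control period).
- arm.capture(name): name is "side" or "top"; returns (picture, depth): 384x512x3 uint8, red, green, blue; 384x512 float32, m along the optical axis (not along the pixel's ray), 0 where there is no reading.
- arm.camera_info(name): a dict with "fx", "fy", "cx", "cy" (pixels), "distortion" ([k1, k2, p1, p2, k3] as OpenCV has them; the pictures are not rectified), "T" (4x4, takes a point from camera to world coordinates). Camera axes: x right, y down, z forward; pixel columns grow to the right and rows downward; lengths in m; the calibration is good to about 2 mm. A picture is of the moment at which its call begins. camera_info takes no time and is no camera call.
- arm.job_done(): hands the job in; it is judged then, once.
The state is a dict: "clock": time; "joint_pos": joint angles; "dq": joint speeds; "joint_efforts": joint torques, N m; "position": TCP position; "orientation": TCP orientation; "contact_force": force on the tool from outside, world axes, zero at the start; "ft_torque": the same for the moment, N m; "finger_gap": opening from 0.0 (shut) to 1.0 (fully open); "finger_force": force on a finger pad.
Only numpy, scipy, OpenCV 4.12 (cv2) and the standard library are available. Lean on these libraries where they do the work, as an engineer would, in place of code of your own. Each camera call takes 0.05 s, during which the arm holds its last target. There are 200 camera calls.

## Task

A jar stands in the V-nest of the labelling clamp, but the sliding jaw is slack. Slide the jaw up against the jar, drop one or both spacer blocks upright into the gap between the backstop and the jaw until only room for the wedge is left, then push the wedge, thin end down, into the rest of the gap until it jams: no slack left from the backstop to the jar, and the jaw gripping the jar firmly. Finish while still gripping the wedge and pressing it down (do not let go of it), and do not knock over any jar.

Things in the scene. Friction and masses are not known exactly. Their poses are not given: they have to be found in the camera images.
- clamp: Fixed aluminium base plate of the jar clamp, 140 x 300 mm, 10 mm thick. Its +y is the clamping direction: backstop, gap, jaw, then jar in the V-nest. Origin on the underside, in the plane y = 0 where the jaw's rear face stands when the jaw touches the jar. Upper face (floor of the gap) at z = 10 mm. The gap is open at the top and both x sides. Plate: y = -120 to 180 mm; nest plates reach z = 70 mm.
- backstop: Fixed upright steel plate on the clamp base, 80 mm wide (x), top 80 mm above the table, axes as the clamp's. Origin at the lower edge of the face that looks to +y, to the jaw. Its distance along y from the clamp origin is the gap that remains once the jaw touches the jar: 35 to 68 mm, different every time.
- jaw (a joint): Position of the steel sliding jaw along the clamp's +y, in m: it touches the jar at 0.040 (about), starts 15 to 28 mm short of that; end stops at 0 and 0.050. It slides with 1 N of friction and stays where it is left; no spring.
- jaw_handle (a point): Grip point of the jaw's handle: an upright steel post 36 mm wide (clamp x), 12 mm thick (y), top 118 mm above the table; the point is on its axis, 14 mm below the top. Around its foot the jaw is 64 mm high, the round bar 28 mm behind it 83 mm. The jar's wall is 24 mm beyond the handle's centre plus up to 28 mm of slack; the jar's top is 110 mm above the table.
- jaw_roller (a point): Point on the jaw's rear face, towards the backstop: middle of a horizontal round bar (16 mm diameter, 70 mm long along the clamp's x), 75 mm above the table, the rearmost part of the jaw; the jaw is flush with it below. The present gap is from the backstop's face to this point; it moves with the jaw.
- jar: Full glass jar with lid, 80 mm diameter, 100 mm high, 0.4 to 0.75 kg, standing loose on the clamp base in the V-nest, which stops it towards the clamp's +y. Its centre is 100 mm in +y from the clamp origin. Origin at the middle of its underside.
- spacer_a: Loose white plastic spacer block, standing on the table: plate 56 (x) x 18 (y, thickness) x 68 mm high, its two upper edges bevelled by 5 mm, with, on top, a grip tab 30 (x) x 8 (y) mm reaching up to 110 mm. Origin at the centre of the underside; it is the same both ways round. It goes into the gap standing, thickness along the clamp's y.
- spacer_b: Second spacer block, identical to spacer_a. It is needed only when, with one block in, the wedge would still find more than about 33 mm of room, that is for a gap wider than about 51 mm.
- wedge: White plastic wedge, 50 mm wide (x), thin end down in its stand. Origin mid thin end. Flat face at y = -4 mm, sloping face at y = 4 mm + 0.45 x height: 8 mm thick at the foot, 44 at the shoulder 80 mm up; grip tab 30 x 12 mm at y = 9 mm above. Flat face goes to the spacers (axes as the clamp's), slope on the jaw's bar; jams when pressed with 15 to 25 N in 14 to 35 mm of room, in more it drops.
- wedge_grip (a point): Grip point in the wedge's grip tab (30 mm in x, 12 mm in y, 80 to 124 mm above the thin end), on its axis, 105 mm above the thin end.
- stand: Fixed grey plastic stand that holds the wedge upright by its two faces, 70 mm (x) wide, 50 mm high, open at the top and at the x sides, floor 8 mm above the table; same axes as the wedge. Lift the wedge straight up out of it.
- full_jar_a: Bystander: full jar, 80 mm diameter, 100 mm high, standing on the table; origin at the middle of its underside. Leave it standing.
- full_jar_b: Bystander: another such jar. Leave it standing.
Mind the look-alikes: they are no part of the job. What is shaped like the wedge but orange is not meant.

How it is judged:
On the way, in this order (a step that is already met when the one before it is completed fails the run):
1. the jaw has been slid up to the jar (within 4 mm) (value of joint jaw above 0.036 m), for 0.2 s.
2. a spacer block stands upright on the floor of the gap (((z of spacer_a in the frame of clamp below 0.014 m and horizontal distance between spacer_a and backstop below 0.05 m and y of spacer_a in the frame of backstop above 0.006 m and angle between spacer_a's own z axis and vertical below 0.15 rad) or (z of spacer_b in the frame of clamp below 0.014 m and horizontal distance between spacer_b and backstop below 0.05 m and y of spacer_b in the frame of backstop above 0.006 m and angle between spacer_b's own z axis and vertical below 0.15 rad))), for 0.2 s.
At the end, for the whole second after the job is handed in: Wedge gripped (over 2 N), upright, still, jammed on jaw (over 2 N) and spacer (over 0.5 N), thin end 8 mm or more below the jaw's bar, 1.5 mm clear of the floor; spacer upright on the gap floor, backstop loaded over 0.5 N; jaw within 4 mm of the jar's place and pressing it over 2 N; jar upright (value of joint jaw above 0.036 m and contact force between jaw and jar above 2 N and contact force between wedge and jaw above 2 N and (contact force between wedge and spacer_a above 0.5 N or contact force between wedge and spacer_b above 0.5 N) and (contact force between backstop and spacer_a above 0.5 N or contact force between backstop and spacer_b above 0.5 N) and ((z of spacer_a in the frame of clamp below 0.014 m and horizontal distance between spacer_a and backstop below 0.05 m and y of spacer_a in the frame of backstop above 0.006 m and angle between spacer_a's own z axis and vertical below 0.15 rad) or (z of spacer_b in the frame of clamp below 0.014 m and horizontal distance between spacer_b and backstop below 0.05 m and y of spacer_b in the frame of backstop above 0.006 m and angle between spacer_b's own z axis and vertical below 0.15 rad)) and z of wedge in the frame of clamp between 0.0115 and 0.067 m and angle between wedge's own z axis and vertical below 0.2 rad and contact force between the fingers and wedge above 2 N and linear speed of wedge below 0.02 m/s and angle between jar's own z axis and vertical below 0.1 rad and z of jar in the frame of clamp below 0.014 m); the arm keeps its last pose, push and grip.
It fails at once if a jar is knocked over (angle between any of jar, full_jar_a, full_jar_b's own z axis and vertical above 0.5 rad).
It also fails if it takes over 72 s, if anything falls off the work surface, if the arm or the gripper's body presses on something with over 40 N, if the wrist force passes 120 N, or if a joint passes its speed limit or range.

## Working session

There is one attempt and no reset: what is moved stays moved. The work goes in short steps, Python scripts to look and compute and a shell command to move; the robot and the scene stay as the last step left them, time stands still between calls to the robot, and variables do not carry over. Pictures are saved under pics/ and viewed, at most 10 in all, crops included, and the job is handed in when it is done.

```bash
mkdir -p pics; ls
python3 - <<'E'
from bench import arm
import cv2,numpy as np
print(arm.finger_overhang, arm.get_obs())
for n in("top","side"):
    p,d=arm.capture(n); cv2.imwrite(f"pics/{n}0.png",p[:,:,::-1]); np.save(f"{n}0.npy",d); np.save(f"{n}0p.npy",p)
    print(n,arm.camera_info(n), (d>0).mean())
E
```

```text
pics
0.011 {'clock': 0.0, 'joint_pos': array([-1.21549399e+00,  3.07578374e-01,  1.50768582e+00, -2.07161065e-05,
        1.32836932e+00, -7.35026253e-02]), 'dq': array([ 0.00062257,  0.00101475, -0.00099383,  0.00075867,  0.00081978,
       -0.00055096]), 'joint_efforts': array([ 2.54440114e-03, -4.57538366e+01, -2.51914304e+01,  2.59989423e-05,
        1.28013018e-02,  6.42530210e-06]), 'position': array([ 0.2388112 , -0.52232335,  0.24137323]), 'orientation': array([ 9.77102659e-01,  2.12765956e-01, -1.53256199e-04, -1.00890598e-03]), 'contact_force': array([-0.26895539, -0.36519242, -0.20250134]), 'ft_torque': array([ 0.00040827, -0.0506746 ,  0.02038619]), 'finger_force': 0.0, 'finger_gap': 0.9989987130865853}
top {'fx': 417.7714876803661, 'fy': 417.7714876803661, 'cx': 259.5628265131899, 'cy': 189.3904632769522, 'distortion': array([-0.09300031,  0.        ,  0.        ,  0.        ,  0.        ]), 'T': array([[-0.00746191, -0.981848  ,  0.18952262,  0.37129559],
       [-0.99986087,  0.01015336,  0.01323421,  0.00130229],
       [-0.01491827, -0.1893975 , -0.98178716,  1.24575142],
       [ 0.        ,  0.        ,  0.        ,  1.        ]])} 0.9961903889973959
side {'fx': 388.02933827593665, 'fy': 388.02933827593665, 'cx': 254.7919406409604, 'cy': 196.2861024487582, 'distortion': array([0.02034043, 0.        , 0.        , 0.        , 0.        ]), 'T': array([[-0.954724  , -0.1684003 ,  0.24524157,  0.37918645],
       [-0.29748995,  0.54416194, -0.78446638,  0.70910805],
       [-0.00134676, -0.82190579, -0.56962186,  0.62872272],
       [ 0.        ,  0.        ,  0.        ,  1.        ]])} 0.9961140950520834
```

View pics/top0.png

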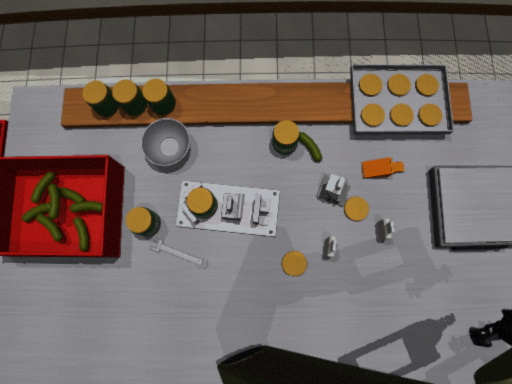

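View pics/side0.png

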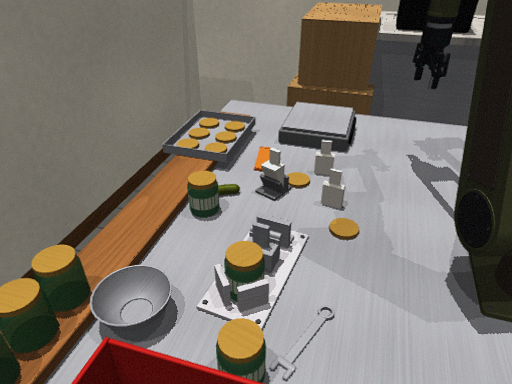

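```bash
cat > h.py <<'E'
import cv2,numpy as np
from bench import arm
def cal(n):
    c=arm.camera_info(n); return np.array([[c['fx'],0,c['cx']],[0,c['fy'],c['cy']],[0,0,1.]]),np.array(c['distortion']),c['T']
def ray(n,px):
    K,D,T=cal(n); q=cv2.undistortPoints(np.array(px,float).reshape(-1,1,2),K,D)[:,0]
    return T[:3,3],np.c_[q,np.ones(len(q))]@T[:3,:3].T
def onz(n,px,z):
    o,r=ray(n,px); return o+r*((z-o[2])/r[:,2])[:,None]
def cloud(n,d):
    v,u=np.mgrid[0:384,0:512]; o,r=ray(n,np.stack([u,v],-1).reshape(-1,2))
    return (o+r*d.reshape(-1,1)).reshape(384,512,3)
E
python3 - <<'E'
from h import *
P=[]
for n in("top","side"):
    d=np.load(n+"0.npy");p=np.load(n+"0p.npy");X=cloud(n,d)
    t=X[:,:,2]; print(n,'table z',np.median(t[(abs(t)<.02)]),t[(abs(t)<.02)].std())
    P.append((X,p))
t=np.load("top0p.npy"); s=np.load("side0p.npy")
a=cv2.resize(t[170:270,165:295],None,fx=4,fy=4,interpolation=cv2.INTER_CUBIC)
b=cv2.resize(t[150:270,300:410],None,fx=3,fy=3,interpolation=cv2.INTER_CUBIC)
c=cv2.resize(s[130:330,190:350],None,fx=2,fy=2,interpolation=cv2.INTER_CUBIC)
im=np.zeros((600,800,3),np.uint8)
a=a[:, :480];im[:400,:480]=a; im[:400,480:800]=c
b=b[:200];
cv2.imwrite("pics/c1.png",im[:400,:,::-1])
X,p=P[0]
for nm,(u,v) in dict(wedge=(333,188),sp1=(332,246),sp2=(388,230),clamp=(228,208),jar=(200,203)).items(): print(nm,X[v,u].round(3))
# height-blob list above 60mm, both cams
for i,n in enumerate(("top","side")):
    X,p=P[i]; m=((X[:,:,2]>.03)&(X[:,:,2]<.16)&(X[:,:,0]>.3)&(abs(X[:,:,1])<.45)&(X[:,:,0]<.7)).astype(np.uint8)
    k,L,S,C=cv2.connectedComponentsWithStats(m)
    for j in range(1,k):
        if S[j,4]>15:
            q=X[L==j]; w=q[q[:,2]>q[:,2].max()-.012]; print(n,S[j],q[:,2].max().round(3),w.mean(0).round(4),len(w))
E
```

```text
top table z 0.0007232533031000798 0.003899173516461031
side table z 0.0004149577313651287 0.004642260951187063
wedge [ 0.596 -0.19   0.091]
sp1 [ 0.434 -0.181  0.094]
sp2 [ 0.477 -0.342  0.08 ]
clamp [0.538 0.103 0.117]
jar [0.554 0.181 0.112]
top [  98  154   24  103 1666] 0.146 [0.5507 0.4423 0.1388] 341
top [147 157  35   9  97] 0.065 [0.6853 0.3015 0.059 ] 58
top [377 157  17  18 221] 0.049 [ 0.6733 -0.3684  0.0422] 119
top [325 174  23  29 419] 0.138 [ 0.6044 -0.205   0.1327] 49
top [180 182  37  42 939] 0.119 [0.562  0.1842 0.1105] 472
top [221 193  23  28 524] 0.121 [0.5524 0.1012 0.1168] 59
top [253 194  16  30 233] 0.086 [0.5445 0.0265 0.0801] 160
top [125 207  34  29 757] 0.105 [0.5104 0.3563 0.0996] 540
top [380 219  15  20 223] 0.114 [ 0.4834 -0.3451  0.1095] 39
top [326 237  11  21 173] 0.115 [ 0.4338 -0.1839  0.1104] 38
side [315 140  20  27 370] 0.111 [ 0.4877 -0.3409  0.1057] 44
side [258 147  31  41 765] 0.134 [ 0.6085 -0.2     0.1288] 56
side [322 169  23  31 473] 0.112 [ 0.4375 -0.1799  0.1059] 57
side [ 214  213   77   93 3910] 0.12 [0.5642 0.1763 0.1109] 892
side [141 280  31  46 264] 0.063 [0.6872 0.3086 0.0586] 159
side [ 101  318  165   66 6031] 0.143 [0.5753 0.4454 0.1385] 1304
```

View pics/c1.png

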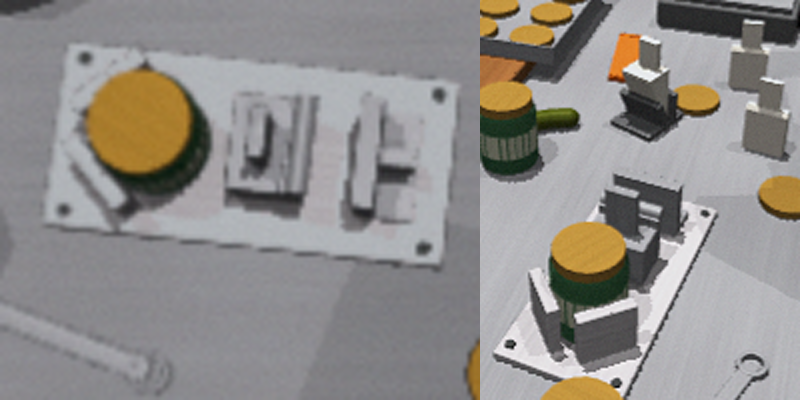

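```bash
cat >> h.py <<'E'
def rect(q):
    (c,s,a)=cv2.minAreaRect((q[:,:2]*1000).astype(np.float32))
    if s[0]<s[1]: a+=90; s=s[::-1]
    return np.round(c,1),np.round(s,1),round((a+90)%180-90,1)
E
python3 - <<'E'
from h import *
hp=np.array([(87,58),(438,93),(62,209),(424,248)])/4.+[165-.375,170-.375]
hs=(np.array([(510,344),(617,382),(705,214)])-[480,0])/2.+[190-.25,130-.25]
for n,h in(("top",hp),("side",hs)): print(n,(onz(n,h,.01)[:,:2]*1e3).round(1).tolist())
Q=onz("top",hp,.01); yy=(Q[0]+Q[2]-Q[1]-Q[3])[:2]; yy/=np.linalg.norm(yy); c=Q.mean(0)[:2]; o=c-.03*yy; xx=np.array([yy[1],-yy[0]])
print('clamp origin',o,'y',yy,'center',c)
np.savez("cl.npz",o=o,xx=xx,yy=yy)
for n in("top","side"):
    d=np.load(n+"0.npy");p=np.load(n+"0p.npy");X=cloud(n,d)
    R=np.stack([(X[:,:,:2]-o)@xx,(X[:,:,:2]-o)@yy,X[:,:,2]],-1)
    # orange lid of jar
    m=(p[:,:,0]>120)&(p[:,:,2]<90)&(abs(R[:,:,0])<.06)&(abs(R[:,:,1]-.1)<.06)&(R[:,:,2]>.1)
    v,u=np.nonzero(m); L=onz(n,np.c_[u,v],.11)
    (cc,r)=cv2.minEnclosingCircle((L[:,:2]*1000).astype(np.float32)); print(n,'lid world',cc,r,'clamp',(L[:,:2].mean(0)-o)@xx,(L[:,:2].mean(0)-o)@yy)
    for nm,lo,hi,y0,y1 in(("handle",.09,.125,-.045,.04),("handletop",.112,.125,-.045,.04),("roller",.066,.09,-.06,.01),("jaw55-66",.05,.07,-.06,.03),("backst",.03,.09,-.1,-.035),("backtop",.074,.09,-.1,-.035)):
        m=(abs(R[:,:,0])<.05)&(R[:,:,1]>y0)&(R[:,:,1]<y1)&(R[:,:,2]>lo)&(R[:,:,2]<hi)
        q=R[m]
        if len(q)>5: print(n,nm,len(q),'x',np.percentile(q[:,0],[2,50,98]).round(4),'y',np.percentile(q[:,1],[2,25,50,75,98]).round(4))
    for nm,x,y in(("sp1",.436,-.182),("sp2",.486,-.343),("wedge",.606,-.202)):
        g=np.hypot(X[:,:,0]-x,X[:,:,1]-y)<.05
        for lo,hi in((.03,.075),(.075,.12),(.1,.12),(.05,.1),(.1,.145)):
            q=X[g&(X[:,:,2]>lo)&(X[:,:,2]<hi)]
            if len(q)>8: print(n,nm,lo,hi,len(q),*rect(q),'med',(np.median(q[:,:2],0)*1e3).round(1))
E
```

```text
top [[628.4, 240.1], [598.7, -25.7], [513.4, 256.1], [482.3, -13.8]]
side [[631.0, 241.8], [515.0, 253.7], [484.0, -12.2]]
clamp origin [0.55234101 0.08436288] y [0.11279195 0.99361863] center [0.55572477 0.11417144]
top lid world (563.01416015625, 184.7825927734375) 35.97764587402344 clamp -0.0008797904609852932 0.10033977531916205
top handle 74 x [-0.0185 -0.0025  0.015 ] y [0.0109 0.0118 0.0156 0.0196 0.023 ]
top handletop 57 x [-0.0181 -0.0013  0.0149] y [0.0112 0.0139 0.0168 0.0197 0.0229]
top roller 280 x [-0.0364 -0.0019  0.0344] y [-0.0593 -0.0529 -0.0143 -0.0064  0.0062]
top jaw55-66 159 x [-0.0361 -0.0125  0.0327] y [-0.0072  0.006   0.0106  0.0197  0.0292]
top backst 233 x [-0.041  -0.0036  0.0372] y [-0.0899 -0.0662 -0.0614 -0.0559 -0.0509]
top backtop 160 x [-0.0397 -0.0012  0.0373] y [-0.0659 -0.0622 -0.0585 -0.0542 -0.0507]
top sp1 0.03 0.075 117 [ 433.9 -183.7] [56.6 18.6] -7.0 med [ 429.5 -179.1]
top sp1 0.075 0.12 56 [ 434.  -183.8] [29.9  8.4] -8.0 med [ 433.1 -182.4]
top sp1 0.1 0.12 40 [ 433.9 -183.9] [29.9  8.1] -8.0 med [ 432.6 -183.4]
top sp1 0.05 0.1 112 [ 43
[... 1963 characters left out ...]
.3 -336. ]
side sp2 0.075 0.12 116 [ 487. -341.] [29.5 10.8] 10.2 med [ 486.9 -340. ]
side sp2 0.1 0.12 42 [ 487.  -341.7] [29.8 10.1] 12.7 med [ 486.9 -340.6]
side sp2 0.05 0.1 222 [ 487.  -339.3] [55.3 18. ] 2.8 med [ 487.  -338.2]
side sp2 0.1 0.145 42 [ 487.  -341.7] [29.8 10.1] 12.7 med [ 486.9 -340.6]
side wedge 0.03 0.075 326 [ 609.  -200.9] [73.7 50.3] -18.8 med [ 598.3 -188.5]
side wedge 0.075 0.12 289 [ 612.1 -194. ] [51.7 44. ] -23.3 med [ 607.8 -193.1]
side wedge 0.1 0.12 69 [ 608.7 -198.3] [30.3 12.2] -2.8 med [ 607.4 -198.9]
side wedge 0.05 0.1 353 [ 607.9 -197.7] [57.8 52.5] 60.7 med [ 604.7 -187.3]
side wedge 0.1 0.145 131 [ 608.7 -201.1] [32.  14.2] -19.5 med [ 607.8 -198.9]
```

```bash
cat >> h.py <<'E'
from scipy.spatial.transform import Rotation as Ro
def go(x,y,z,hd):
    s=arm.get_obs(); R=Ro.from_quat(s['orientation']).as_matrix(); h=np.degrees(np.arctan2(R[1,0],R[0,0]))
    print('heading',h.round(2),'shift',(R.T@(np.array([x,y,z])-s['position'])).round(4),'yaw',round(-np.radians(hd-h),4),'pos',s['position'].round(4),'F',s['contact_force'].round(1),s['finger_gap'].round(3))
E
python3 -c "
from h import *
go(.5543,.1018,.2,83.5)"
```

```text
Traceback (most recent call last):
  File "h.py", line 20, in go
    print('heading',h.round(2),'shift',(R.T@(np.array([x,y,z])-s['position'])).round(4),'yaw',round(-np.radians(hd-h),4),'pos',s['position'].round(4),'F',s['contact_force'].round(1),s['finger_gap'].round(3))
                                                                                                                                                                                      ^^^^^^^^^^^^^^^^^^^^^
AttributeError: 'float' object has no attribute 'round'
```

```bash
sed -i "s/s\['finger_gap'\].round(3)/round(s['finger_gap'],3)/" h.py
python3 -c "
from h import *
go(.5543,.1018,.2,83.5)"
```

```text
heading 24.57 shift [ 0.5464 -0.4364  0.0424] yaw -1.0285 pos [ 0.2388 -0.5224  0.2415] F [ 0.5 -0.  -0. ] 1.001
```

```bash
python3 -m handwheel '[[[0.546,-0.436,0.042],-1.0285],[[0.546,-0.436,0.042],-1.0285],[[0.546,-0.436,0.042],-1.0285],[[0.546,-0.436,0.042],-1.0285],[[0.546,-0.436,0.042],-1.0285],[[0.546,-0.436,0.042],-1.0285],[[0.546,-0.436,0.042],-1.0285],[[0.546,-0.436,0.042],-1.0285],[[0.546,-0.436,0.042],-1.0285],[[0.546,-0.436,0.042],-1.0285],[[0.546,-0.436,0.042],-1.0285],[[0.546,-0.436,0.042],-1.0285],[[0.546,-0.436,0.042],-1.0285],[[0.546,-0.436,0.042],-1.0285],[[0.546,-0.436,0.042],-1.0285],[[0.546,-0.436,0.042],-1.0285],[[0.546,-0.436,0.042],-1.0285],[[0.546,-0.436,0.042],-1.0285],[[0.546,-0.436,0.042],-1.0285],[[0.546,-0.436,0.042],-1.0285]]'
python3 - <<'E'
from h import *
go(.5543,.1018,.1,83.5)
t,_=arm.capture("top"); s,_=arm.capture("side")
im=np.hstack([cv2.resize(t[150:250,170:300],(520,400)),cv2.resize(s[130:330,170:310],(280,400))])
cv2.imwrite("pics/c2.png",im[:,:,::-1])
E
```

```text
clock: 1.77
position: [0.5535, 0.1004, 0.1996]
orientation: [0.746, 0.666, -0.001, -0.0]
contact_force: [-0.1, -1.1, -0.9]
finger_gap: 1.0
finger_force: 0.0
heading 83.55 shift [0.0016 0.0008 0.0996] yaw 0.0009 pos [0.5535 0.1004 0.1996] F [-0.1 -1.1 -0.9] 1.0
```

View pics/c2.png

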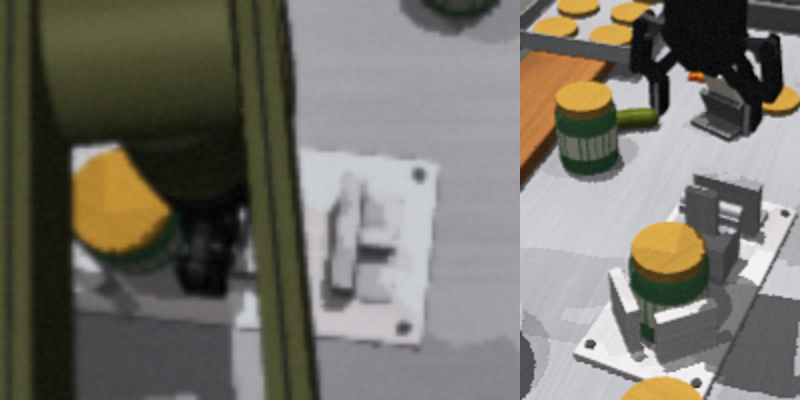

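The view shows the open fingers straddling the handle line along the clamp's x (side crop fingers at (655,90) and (765,100), handle at (700,205)). Descend and grip.

```bash
python3 -m handwheel '[[[0.0015,0.001,0.03],0],[[0.0015,0.001,0.06],0],[[0.0015,0.001,0.08],0],[[0.0015,0.001,0.09],0],[[0.0015,0.001,0.098],0],[[0.0015,0.001,0.098],0],[[0.0015,0.001,0.098],0]]'
python3 -m handwheel '[[[0,0,0],0],[[0,0,0],0],[[0,0,0],0],[[0,0,0],0],[[0,0,0],0],[[0,0,0],0],[[0,0,0],0],[[0,0,0],0],[[0,0,0],0],[[0,0,0],0]]' 255
```

```text
clock: 2.45
position: [0.556, 0.1015, 0.1029]
orientation: [0.746, 0.666, 0.0, 0.0]
contact_force: [0.5, 0.2, -0.5]
finger_gap: 0.998
finger_force: 0.0
clock: 3.28
position: [0.5541, 0.1022, 0.1032]
orientation: [0.746, 0.666, -0.001, -0.001]
contact_force: [-3.4, 0.1, 7.0]
finger_gap: 0.407
finger_force: 61.5
```

```bash
python3 -m handwheel '[[[0.004,0,0],0],[[0.008,0,0],0],[[0.011,0,0],0],[[0.014,0,0],0],[[0.015,0,0],0],[[0.016,0,0],0],[[0.016,0,0],0],[[0.016,0,0],0]]'
python3 -m handwheel '[[[0.001,0,0],0],[[0.002,0,0],0],[[0.002,0,0],0],[[0.002,0,0],0]]'
python3 -m handwheel '[[[0.001,0,0],0],[[0.001,0,0],0],[[0.001,0,0],0]]'
```

```text
clock: 3.95
position: [0.5559, 0.1182, 0.1032]
orientation: [0.746, 0.666, -0.001, -0.001]
contact_force: [-3.8, 0.4, 7.4]
finger_gap: 0.407
finger_force: 61.5
clock: 4.28
position: [0.5561, 0.12, 0.1032]
orientation: [0.746, 0.666, -0.001, -0.001]
contact_force: [-5.2, 0.4, 7.6]
finger_gap: 0.414
finger_force: 61.5
clock: 4.53
position: [0.5562, 0.121, 0.1032]
orientation: [0.746, 0.666, -0.001, -0.001]
contact_force: [-4.4, 0.6, 7.2]
finger_gap: 0.409
finger_force: 61.5
```

```bash
for i in 1 2; do python3 -m handwheel '[[[0.0005,0,0],0],[[0.001,0,0],0],[[0.001,0,0],0]]' | grep -E "pos|contact"; done
```

```text
position: [0.5563, 0.1214, 0.1032]
contact_force: [-5.2, -2.4, 7.6]
position: [0.5563, 0.1218, 0.1032]
contact_force: [-4.7, -4.0, 7.0]
```

```bash
for i in 1 2 3; do python3 -m handwheel '[[[0.001,0,0],0],[[0.002,0,0],0],[[0.002,0,0],0]]' | grep -E "pos|contact"; done
```

```text
position: [0.5563, 0.1219, 0.1032]
contact_force: [-5.0, -9.6, 8.8]
position: [0.5563, 0.1221, 0.1032]
contact_force: [-4.6, -15.5, 9.7]
position: [0.5563, 0.1222, 0.1032]
contact_force: [-5.5, -22.0, 10.1]
```

```bash
python3 -m handwheel '[[[-0.003,0,0],0],[[-0.005,0,0],0],[[-0.005,0,0],0]]'| grep -E "pos|contact"
python3 -m handwheel '[[[0,0,0],0],[[0,0,0],0],[[0,0,0],0],[[0,0,0],0],[[0,0,0],0],[[0,0,0],0],[[0,0,-0.02],0],[[0,0,-0.05],0],[[0,0,-0.09],0],[[0,0,-0.13],0],[[0,0,-0.13],0],[[0,0,-0.13],0]]' 0
python3 -c "
from h import *
go(.436,-.182,.2,82)"
```

```text
position: [0.5563, 0.1219, 0.1032]
contact_force: [-5.1, -5.9, 7.3]
clock: 7.03
position: [0.5601, 0.1243, 0.2356]
orientation: [0.746, 0.666, 0.003, 0.002]
contact_force: [-1.2, 0.4, 0.2]
finger_gap: 1.001
finger_force: 0.0
heading 83.51 shift [-0.3184 -0.089   0.0343] yaw 0.0264 pos [0.5601 0.1243 0.2356] F [-1.2  0.4  0.2] 1.001
```

```bash
python3 -m handwheel '[[[-0.318,-0.089,0.034],0.026],[[-0.318,-0.089,0.034],0.026],[[-0.318,-0.089,0.034],0.026],[[-0.318,-0.089,0.034],0.026],[[-0.318,-0.089,0.034],0.026],[[-0.318,-0.089,0.034],0.026],[[-0.318,-0.089,0.034],0.026],[[-0.318,-0.089,0.034],0.026],[[-0.318,-0.089,0.034],0.026],[[-0.318,-0.089,0.034],0.026],[[-0.318,-0.089,0.034],0.026],[[-0.318,-0.089,0.034],0.026],[[-0.318,-0.089,0.034],0.026],[[-0.318,-0.089,0.034],0.026]]'
python3 - <<'E'
from h import *
go(.436,-.182,.085,82)
o,xx,yy=[np.load("cl.npz")[k] for k in("o","xx","yy")]
for n in("top","side"):
    p,d=arm.capture(n); X=cloud(n,d); cv2.imwrite(f"pics/{n}3.png",p[:,:,::-1])
    R=np.stack([(X[:,:,:2]-o)@xx,(X[:,:,:2]-o)@yy,X[:,:,2]],-1)
    for nm,lo,hi,y0,y1 in(("handletop",.112,.125,-.01,.06),("roller",.07,.09,-.03,.02),("backtop",.074,.09,-.1,-.035)):
        q=R[(abs(R[:,:,0])<.05)&(R[:,:,1]>y0)&(R[:,:,1]<y1)&(R[:,:,2]>lo)&(R[:,:,2]<hi)]
        if len(q)>5: print(n,nm,len(q),np.percentile(q[:,1],[2,25,50,75,98]).round(4))
E
```

```text
clock: 8.2
position: [0.4341, -0.1807, 0.1982]
orientation: [0.754, 0.657, 0.0, -0.0]
contact_force: [-0.3, -1.3, 0.4]
finger_gap: 1.005
finger_force: 0.0
heading 82.16 shift [-0.001   0.0021  0.1132] yaw 0.0027 pos [ 0.4341 -0.1807  0.1982] F [-0.3 -1.3  0.4] 1.005
top handletop 60 [0.0307 0.0333 0.0362 0.0393 0.0422]
top roller 166 [0.0011 0.0051 0.0097 0.0145 0.0198]
top backtop 159 [-0.0659 -0.0623 -0.0582 -0.0543 -0.0508]
side handletop 96 [0.0329 0.0374 0.0412 0.0431 0.0454]
side roller 104 [0.0043 0.0111 0.0148 0.0175 0.0196]
side backtop 216 [-0.0643 -0.059  -0.0531 -0.0497 -0.0477]
```

```bash
python3 -m handwheel '[[[-0.001,0.002,0.03],0],[[-0.001,0.002,0.06],0],[[-0.001,0.002,0.09],0],[[-0.001,0.002,0.1],0],[[-0.001,0.002,0.108],0],[[-0.001,0.002,0.108],0],[[-0.001,0.002,0.108],0]]' | grep -E "pos|contact"
python3 -m handwheel '[[[0,0,0],0],[[0,0,0],0],[[0,0,0],0],[[0,0,0],0],[[0,0,0],0],[[0,0,0],0],[[0,0,0],0],[[0,0,0],0],[[0,0,0],0],[[0,0,0],0]]' 255
python3 -m handwheel '[[[0,0,-0.02],0],[[0,0,-0.05],0],[[0,0,-0.08],0],[[0,0,-0.1],0],[[0,0,-0.1],0],[[0,0,-0.1],0]]'
python3 - <<'E'
from h import *
o,xx,yy=[np.load("cl.npz")[k] for k in("o","xx","yy")]
for n in("top","side"):
    p,d=arm.capture(n); X=cloud(n,d); cv2.imwrite(f"pics/{n}4.png",p[:,:,::-1])
    s=arm.get_obs()['position']; g=np.hypot(X[:,:,0]-s[0],X[:,:,1]-s[1])<.05
    q=X[g&(X[:,:,2]>.1)&(X[:,:,2]<.165)]; 
    if len(q)>8: print(n,len(q),*rect(q),q[:,2].min())
go(*(np.array([.5554,.0861])-.036*yy),.195,83.5)
E
```

```text
position: [0.4359, -0.1832, 0.0905]
contact_force: [-0.1, -0.4, -0.0]
clock: 9.72
position: [0.4357, -0.1836, 0.091]
orientation: [0.755, 0.656, 0.0, 0.001]
contact_force: [-1.5, 0.2, 5.8]
finger_gap: 0.34
finger_force: 58.9
clock: 10.22
position: [0.436, -0.1836, 0.1912]
orientation: [0.755, 0.656, 0.001, 0.001]
contact_force: [-0.4, 0.3, -1.8]
finger_gap: 0.335
finger_force: 59.7
side 531 [ 437.5 -174.5] [58.4 21.3] 3.6 0.10007551802596604
heading 82.0 shift [ 0.2471  0.0834 -0.0058] yaw -0.0261 pos [ 0.4343 -0.1828  0.1892] F [-0.4 -0.2 -0.8] 0.337
```

View pics/side4.png

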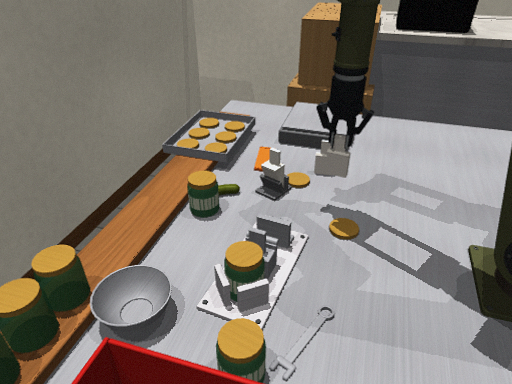

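```bash
python3 -m handwheel '[[[0.03,0.01,-0.02],-0.026],[[0.065,0.02,-0.02],-0.026],[[0.1,0.03,-0.02],-0.026],[[0.135,0.045,-0.02],-0.026],[[0.17,0.06,-0.02],-0.026],[[0.205,0.07,-0.02],-0.026],[[0.23,0.078,-0.02],-0.026],[[0.2454,0.081,-0.02],-0.026],[[0.2454,0.081,-0.02],-0.026],[[0.2454,0.081,-0.02],-0.026],[[0.2454,0.081,-0.02],-0.026],[[0.2454,0.081,-0.02],-0.026]]'
python3 - <<'E'
from h import *
go(.5487,.0489,.1035,83.5)
t,d1=arm.capture("top"); s,d2=arm.capture("side")
o,xx,yy=[np.load("cl.npz")[k] for k in("o","xx","yy")]
for n,d in(("top",d1),("side",d2)):
    X=cloud(n,d);R=np.stack([(X[:,:,:2]-o)@xx,(X[:,:,:2]-o)@yy,X[:,:,2]],-1)
    q=R[(abs(R[:,:,0])<.05)&(R[:,:,1]>-.07)&(R[:,:,1]<-.01)&(R[:,:,2]>.115)&(R[:,:,2]<.18)]
    print(n,len(q)); 
    if len(q)>8: print(rect(q),np.percentile(q,[2,50,98],axis=0).round(4).tolist())
im=np.hstack([cv2.resize(t[150:250,200:300],(400,400)),cv2.resize(s[150:300,200:350],(400,400))])
cv2.imwrite("pics/c5.png",im[:,:,::-1])
E
```

```text
clock: 11.32
position: [0.5487, 0.0474, 0.2094]
orientation: [0.746, 0.665, -0.001, -0.001]
contact_force: [-0.0, -0.6, -1.0]
finger_gap: 0.335
finger_force: 59.7
heading 83.44 shift [1.500e-03 1.000e-04 1.059e-01] yaw -0.001 pos [0.5487 0.0474 0.2094] F [-0.  -0.6 -1. ] 0.335
top 9
(array([-18. , -45.9]), array([20.5,  0.5]), -1.9) [[-0.0276, -0.0461, 0.1227], [-0.0178, -0.046, 0.1419], [-0.0081, -0.0454, 0.1722]]
side 635
(array([  0.4, -28.3]), array([58. , 20.4]), 16.1) [[-0.0253, -0.0415, 0.1196], [-0.0004, -0.0274, 0.1507], [0.0303, -0.0254, 0.1784]]
```

View pics/c5.png

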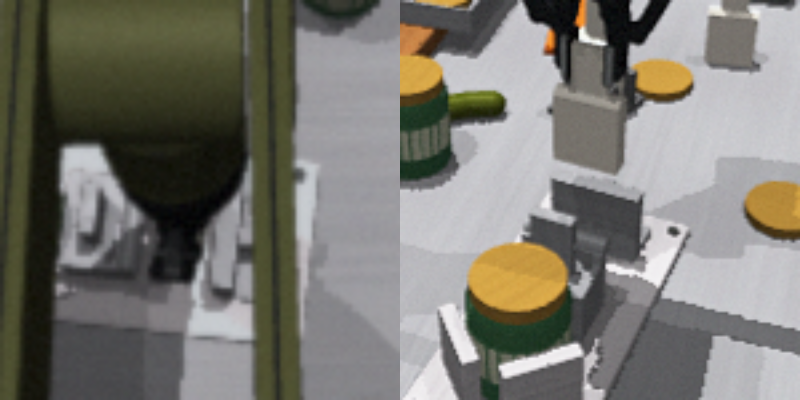

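```bash
python3 -m handwheel '[[[0.003,0,0.01],0],[[0.004,0,0.03],0],[[0.004,0,0.05],0],[[0.004,0,0.07],0],[[0.004,0,0.085],0],[[0.004,0,0.095],0],[[0.004,0,0.103],0],[[0.004,0,0.103],0],[[0.004,0,0.103],0]]' | grep -E "pos|contact"
python3 -m handwheel '[[[0,0,0.002],0],[[0,0,0.004],0],[[0,0,0.005],0],[[0,0,0.005],0]]'| grep -E "pos|contact"
```

```text
position: [0.5503, 0.0523, 0.1072]
contact_force: [-0.8, -0.6, -1.0]
position: [0.5503, 0.0524, 0.1026]
contact_force: [0.0, -0.2, -1.3]
```

```bash
for i in 1 2; do python3 -m handwheel '[[[0,0,0.001],0],[[0,0,0.001],0],[[0,0,0.001],0]]'| grep -E "pos|contact"; done
python3 -m handwheel '[[[-0.002,0,0],0],[[-0.004,0,0],0],[[-0.006,0,0],0],[[-0.006,0,0],0],[[-0.006,0,0],0]]'| grep -E "pos|contact"
```

```text
position: [0.5502, 0.0524, 0.1014]
contact_force: [-0.3, -0.1, -1.6]
position: [0.5503, 0.0524, 0.1011]
contact_force: [-0.8, -0.4, 5.8]
position: [0.5505, 0.0467, 0.1011]
contact_force: [0.1, 2.3, 5.0]
```

```bash
for i in 1 2 3; do python3 -m handwheel '[[[-0.0005,0,0],0],[[-0.001,0,0],0],[[-0.001,0,0],0]]'| grep -E "pos|contact"; done
```

```text
position: [0.5504, 0.0458, 0.1011]
contact_force: [0.7, 2.9, 5.2]
position: [0.5503, 0.0448, 0.1011]
contact_force: [-0.7, 2.6, 5.9]
position: [0.5503, 0.0438, 0.1011]
contact_force: [0.4, 2.8, 5.2]
```

```bash
for i in 1 2 3; do python3 -m handwheel '[[[-0.0005,0,0],0],[[-0.001,0,0],0],[[-0.001,0,0],0]]'| grep -E "pos|contact"; done
```

```text
position: [0.5502, 0.0432, 0.1011]
contact_force: [-0.6, 3.3, 5.4]
position: [0.5502, 0.0431, 0.1011]
contact_force: [0.3, 7.8, 4.8]
position: [0.5502, 0.0429, 0.1011]
contact_force: [0.8, 9.0, 4.5]
```

```bash
python3 -m handwheel '[[[0.001,0,0],0],[[0.001,0,0],0],[[0.001,0,0],0],[[0.001,0,0],0],[[0.001,0,0],0],[[0.001,0,0],0],[[0.001,0,-0.02],0],[[0.001,0,-0.05],0],[[0.001,0,-0.09],0],[[0.001,0,-0.13],0],[[0.001,0,-0.13],0],[[0.001,0,-0.13],0]]' 0
python3 -c "
from h import *
go(.6067,-.203,.24,68.5)"
```

```text
clock: 15.92
position: [0.551, 0.0413, 0.2334]
orientation: [0.746, 0.666, 0.003, 0.002]
contact_force: [-0.1, 0.6, -0.6]
finger_gap: 0.997
finger_force: 0.0
heading 83.49 shift [-0.2364  0.0831 -0.0062] yaw 0.2616 pos [0.551  0.0413 0.2334] F [-0.1  0.6 -0.6] 0.997
```

```bash
python3 -m handwheel '[[[-0.236,0.083,-0.006],0.2616],[[-0.236,0.083,-0.006],0.2616],[[-0.236,0.083,-0.006],0.2616],[[-0.236,0.083,-0.006],0.2616],[[-0.236,0.083,-0.006],0.2616],[[-0.236,0.083,-0.006],0.2616],[[-0.236,0.083,-0.006],0.2616],[[-0.236,0.083,-0.006],0.2616],[[-0.236,0.083,-0.006],0.2616],[[-0.236,0.083,-0.006],0.2616],[[-0.236,0.083,-0.006],0.2616],[[-0.236,0.083,-0.006],0.2616],[[-0.236,0.083,-0.006],0.2616]]'
python3 - <<'E'
from h import *
go(.6067,-.203,.110,68.5)
o,xx,yy=[np.load("cl.npz")[k] for k in("o","xx","yy")]
t,d1=arm.capture("top"); s,d2=arm.capture("side")
for n,d in(("top",d1),("side",d2)):
    X=cloud(n,d);R=np.stack([(X[:,:,:2]-o)@xx,(X[:,:,:2]-o)@yy,X[:,:,2]],-1)
    for nm,lo,hi,y0,y1 in(("handletop",.112,.125,-.01,.06),("roller",.07,.09,-.02,.02),("tab",.098,.125,-.07,-.01),("plate",.05,.075,-.05,-.018)):
        q=R[(abs(R[:,:,0])<.04)&(R[:,:,1]>y0)&(R[:,:,1]<y1)&(R[:,:,2]>lo)&(R[:,:,2]<hi)]
        if len(q)>5: print(n,nm,len(q),*rect(q),np.percentile(q[:,1],[2,50,98]).round(4),q[:,2].max())
im=np.hstack([cv2.resize(t[160:260,200:300],(400,400)),cv2.resize(s[120:270,200:350],(400,400))])
cv2.imwrite("pics/c6.png",im[:,:,::-1])
E
```

```text
clock: 17.0
position: [0.6046, -0.2012, 0.2365]
orientation: [0.826, 0.564, 0.0, 0.0]
contact_force: [-0.3, -0.3, -0.2]
finger_gap: 1.002
finger_force: 0.0
heading 68.6 shift [-0.001   0.0026  0.1265] yaw 0.0018 pos [ 0.6046 -0.2012  0.2365] F [-0.3 -0.3 -0.2] 1.002
top handletop 59 [-1.4 36.3] [34.3 12.2] -0.0 [0.0303 0.0363 0.0424] 0.12293025944664615
top roller 165 [-0.8 10.2] [70.4 19.4] -0.3 [0.0008 0.0094 0.0194] 0.08762600981799107
top tab 38 [  0.8 -40.7] [28.4  7.7] -1.1 [-0.0444 -0.0407 -0.0369] 0.12406639198341263
top plate 38 [  1.3 -40.4] [55.  18.1] -0.4 [-0.0494 -0.0435 -0.0315] 0.0749807787850223
side handletop 100 [ 1.6 39.7] [35.9 13.6] -2.5 [0.0335 0.0415 0.0454] 0.1200798627484887
side roller 103 [ 1.5 15.4] [71.2 17.6] 8.5 [0.004  0.015  0.0191] 0.08463214097843152
side tab 138 [  4.7 -37.9] [29.6 10.4] 2.2 [-0.0426 -0.0357 -0.0333] 0.12219142313900078
side plate 251 [  0.8 -38.9] [77.7 22. ] 0.0 [-0.0497 -0.0311 -0.0285] 0.07498934621462794
```

View pics/c6.png

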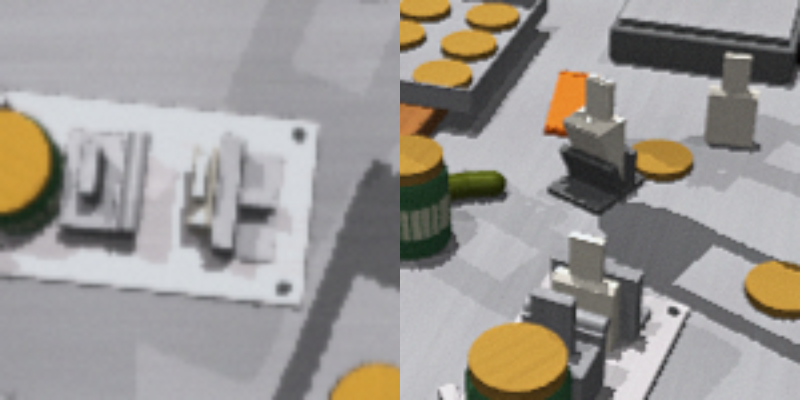

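```bash
python3 -m handwheel '[[[-0.001,0.0025,0.03],0],[[-0.001,0.0025,0.06],0],[[-0.001,0.0025,0.09],0],[[-0.001,0.0025,0.11],0],[[-0.001,0.0025,0.123],0],[[-0.001,0.0025,0.123],0],[[-0.001,0.0025,0.123],0]]' | grep -E "pos|contact"
python3 -m handwheel '[[[0,0,0],0],[[0,0,0],0],[[0,0,0],0],[[0,0,0],0],[[0,0,0],0],[[0,0,0],0],[[0,0,0],0],[[0,0,0],0],[[0,0,0],0],[[0,0,0],0]]' 255
python3 -m handwheel '[[[0,0,-0.01],0],[[0,0,-0.03],0],[[0,0,-0.06],0],[[0,0,-0.09],0],[[0,0,-0.11],0],[[0,0,-0.11],0],[[0,0,-0.11],0]]'
python3 -c "
from h import *
go(.6067,-.203,.24,83.5)"
```

```text
position: [0.6063, -0.2039, 0.1128]
contact_force: [0.3, -0.2, -0.6]
clock: 18.52
position: [0.6071, -0.2044, 0.1144]
orientation: [0.827, 0.563, 0.0, 0.001]
contact_force: [-1.5, 0.5, 5.8]
finger_gap: 0.339
finger_force: 59.1
clock: 19.1
position: [0.6072, -0.2045, 0.2247]
orientation: [0.827, 0.563, 0.001, 0.001]
contact_force: [0.0, -1.1, -1.6]
finger_gap: 0.342
finger_force: 59.6
heading 68.51 shift [ 0.0012 -0.001  -0.0153] yaw -0.2617 pos [ 0.6072 -0.2045  0.2247] F [ 0.  -1.1 -1.6] 0.342
```

```bash
python3 -c "
from h import *
go(.5506,.0690,.255,83.5)"
```

```text
heading 68.51 shift [ 0.2337 -0.1528 -0.0308] yaw -0.2617 pos [ 0.6072 -0.2045  0.2247] F [ 0.  -1.1 -1.6] 0.342
```

```bash
python3 -m handwheel '[[[0,0,-0.031],0],[[0.03,-0.02,-0.031],-0.05],[[0.06,-0.04,-0.031],-0.1],[[0.09,-0.06,-0.031],-0.15],[[0.12,-0.08,-0.031],-0.2],[[0.15,-0.1,-0.031],-0.2617],[[0.18,-0.118,-0.031],-0.2617],[[0.21,-0.137,-0.031],-0.2617],[[0.2337,-0.1528,-0.031],-0.2617],[[0.2337,-0.1528,-0.031],-0.2617],[[0.2337,-0.1528,-0.031],-0.2617],[[0.2337,-0.1528,-0.031],-0.2617],[[0.2337,-0.1528,-0.031],-0.2617]]'
python3 - <<'E'
from h import *
go(.5506,.0690,.165,83.5)
o,xx,yy=[np.load("cl.npz")[k] for k in("o","xx","yy")]
t,d1=arm.capture("top"); s,d2=arm.capture("side")
X=cloud("side",d2);R=np.stack([(X[:,:,:2]-o)@xx,(X[:,:,:2]-o)@yy,X[:,:,2]],-1)
for z in np.arange(.145,.29,.01):
    q=R[(abs(R[:,:,0])<.03)&(abs(R[:,:,1])<.06)&(abs(R[:,:,2]-z)<.005)]
    if len(q)>5: print(z.round(3),len(q),np.percentile(q[:,0],[2,98]).round(4),np.percentile(q[:,1],[2,50,98]).round(4))
im=np.hstack([cv2.resize(t[150:250,200:300],(400,400)),cv2.resize(s[100:280,190:370],(400,400))])
cv2.imwrite("pics/c7.png",im[:,:,::-1])
E
```

```text
clock: 20.18
position: [0.5499, 0.0681, 0.2533]
orientation: [0.746, 0.666, -0.001, -0.0]
contact_force: [0.2, -0.2, -1.6]
finger_gap: 0.337
finger_force: 59.9
heading 83.45 shift [0.001  0.0008 0.0883] yaw -0.0008 pos [0.5499 0.0681 0.2533] F [ 0.2 -0.2 -1.6] 0.337
0.145 11 [-0.023   0.0201] [-0.0251 -0.0217 -0.0212]
0.155 62 [-0.0244  0.0238] [-0.0273 -0.018  -0.0148]
0.165 72 [-0.0244  0.0242] [-0.0281 -0.0139 -0.0108]
0.175 75 [-0.0242  0.0244] [-0.0279 -0.0096 -0.0064]
0.185 81 [-0.024   0.0251] [-0.0267 -0.0052 -0.002 ]
0.195 83 [-0.0239  0.0253] [-0.0263 -0.0006  0.0028]
0.205 92 [-0.0239  0.0249] [-0.026   0.0037  0.007 ]
0.215 100 [-0.0237  0.0249] [-0.0256  0.0083  0.0114]
0.225 281 [-0.0235  0.0254] [-0.0255  0.004   0.0152]
0.235 102 [-0.0225  0.0224] [-0.019  -0.011   0.0123]
0.245 84 [-0.0192  0.0223] [-0.0145 -0.0103 -0.0047]
0.255 122 [-0.0256  0.0284] [-0.0165 -0.01   -0.0041]
0.265 133 [-0.0259  0.0279] [-0.0202 -0.0102 -0.004 ]
0.275 132 [-0.0257  0.0285] [-0.0246 -0.0104 -0.0038]
0.285 78 [-0.0291  0.0277] [-0.024  -0.0058 -0.002 ]
```

View pics/c7.png

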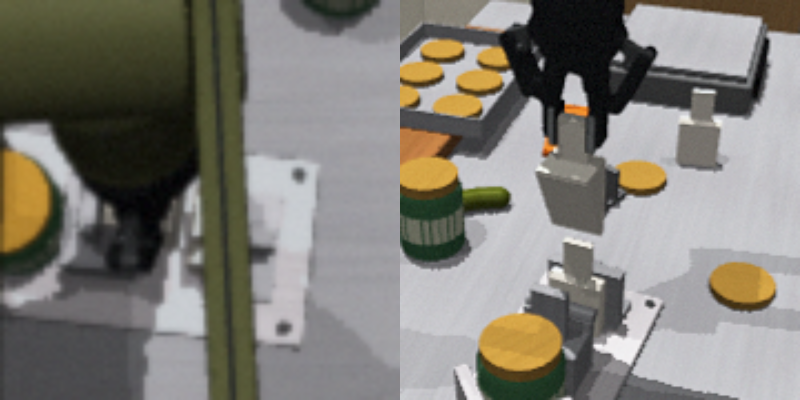

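```bash
python3 -m handwheel '[[[0.001,0.001,0.02],0],[[0.001,0.001,0.04],0],[[0.001,0.001,0.055],0],[[0.001,0.001,0.065],0],[[0.001,0.001,0.075],0],[[0.001,0.001,0.085],0],[[0.001,0.001,0.095],0],[[0.001,0.001,0.095],0],[[0.001,0.001,0.095],0]]' | grep -E "pos|contact"
for i in 1 2 3 4 ; do python3 -m handwheel '[[[-0.0005,0,0],0],[[-0.001,0,0],0],[[-0.001,0,0],0]]'| grep -E "pos|contact"; done
```

```text
position: [0.551, 0.07, 0.1589]
contact_force: [0.2, -0.1, -0.8]
position: [0.5516, 0.0691, 0.1601]
contact_force: [-0.1, 0.8, -1.6]
position: [0.551, 0.068, 0.1596]
contact_force: [0.2, 0.8, -1.2]
position: [0.5509, 0.067, 0.1593]
contact_force: [0.3, -0.1, -1.3]
position: [0.5508, 0.0663, 0.1593]
contact_force: [-0.4, 0.8, -1.6]
```

```bash
for i in 1 2 3 ; do python3 -m handwheel '[[[-0.0005,0,0],0],[[-0.001,0,0],0],[[-0.001,0,0],0]]'| grep -E "pos|contact"; done
```

```text
position: [0.5507, 0.0657, 0.1594]
contact_force: [0.1, 3.5, -0.3]
position: [0.5506, 0.065, 0.1595]
contact_force: [0.1, 5.1, -0.0]
position: [0.5504, 0.0641, 0.1594]
contact_force: [0.2, 6.7, -0.7]
```

```bash
python3 -m handwheel '[[[0.002,0,0.003],0],[[0.002,0,0.008],0],[[0.002,0,0.013],0],[[0.002,0,0.018],0],[[0.002,0,0.022],0],[[0.002,0,0.022],0]]'| grep -E "pos|contact"
for i in 1 2 3 ; do python3 -m handwheel '[[[0,0,0.001],0],[[0,0,0.002],0],[[0,0,0.002],0]]'| grep -E "pos|contact"; done
```

```text
position: [0.5503, 0.0652, 0.1361]
contact_force: [1.1, 4.5, -3.0]
position: [0.5505, 0.0652, 0.1351]
contact_force: [1.0, 4.4, -3.1]
position: [0.5508, 0.0652, 0.1334]
contact_force: [-0.4, 4.1, -1.1]
position: [0.5509, 0.0652, 0.1314]
contact_force: [1.5, 5.6, 0.6]
```

```bash
for i in 1 2 3 4; do python3 -m handwheel '[[[0,0,0.001],0],[[0,0,0.001],0],[[0,0,0.001],0]]'| grep -E "pos|contact"; done
```

```text
position: [0.551, 0.0652, 0.1304]
contact_force: [1.6, 3.3, 0.0]
position: [0.551, 0.0652, 0.1294]
contact_force: [1.6, 5.8, 0.4]
position: [0.5511, 0.0653, 0.1285]
contact_force: [1.0, 5.5, -0.6]
position: [0.5511, 0.0651, 0.1278]
contact_force: [0.2, 4.1, 2.9]
```

Thin end is at about 21 mm, the expected jam height, and contact is starting.

```bash
for i in 1 2 3 4; do python3 -m handwheel '[[[0,0,0.0005],0],[[0,0,0.001],0],[[0,0,0.001],0]]'| grep -E "pos|contact"; done
```

```text
position: [0.5512, 0.065, 0.1276]
contact_force: [-0.9, 4.2, 8.4]
position: [0.5513, 0.0649, 0.1274]
contact_force: [-2.2, 3.2, 13.6]
position: [0.5514, 0.0648, 0.1271]
contact_force: [-3.6, 4.5, 17.7]
position: [0.5514, 0.0648, 0.1269]
contact_force: [-4.7, 3.0, 23.7]
```

```bash
python3 -m handwheel '[[[0,0,0],0],[[0,0,0],0],[[0,0,0],0],[[0,0,0],0],[[0,0,0],0],[[0,0,0],0]]'| grep -E "clock|pos|contact|finger"
python3 - <<'E'
from h import *
o,xx,yy=[np.load("cl.npz")[k] for k in("o","xx","yy")]
t,d1=arm.capture("top"); s,d2=arm.capture("side")
X=cloud("side",d2);R=np.stack([(X[:,:,:2]-o)@xx,(X[:,:,:2]-o)@yy,X[:,:,2]],-1)
q=R[(abs(R[:,:,0])<.024)&(R[:,:,1]>-.03)&(R[:,:,1]<.02)&(R[:,:,2]>.086)&(R[:,:,2]<.112)]
print(len(q),np.histogram(q[:,2],bins=np.arange(.086,.114,.002)))
q=R[(abs(R[:,:,0])<.04)&(R[:,:,1]>-.0)&(R[:,:,1]<.06)&(R[:,:,2]>.112)&(R[:,:,2]<.125)]; print(np.percentile(q[:,1],[2,50,90]).round(4))
cv2.imwrite("pics/c8.png",cv2.resize(s[150:300,190:340],(600,600),interpolation=cv2.INTER_CUBIC)[:,:,::-1])
E
```

```text
clock: 26.53
position: [0.5514, 0.0648, 0.1269]
contact_force: [-4.8, 2.2, 24.3]
finger_gap: 0.34
finger_force: 63.1
309 (array([  8,   7,   9,   7,   7,   7,  11,  37, 141,  44,  13,  11,   7,
         0]), array([0.086, 0.088, 0.09 , 0.092, 0.094, 0.096, 0.098, 0.1  , 0.102,
       0.104, 0.106, 0.108, 0.11 , 0.112, 0.114]))
[0.0342 0.0417 0.0447]
```

View pics/c8.png

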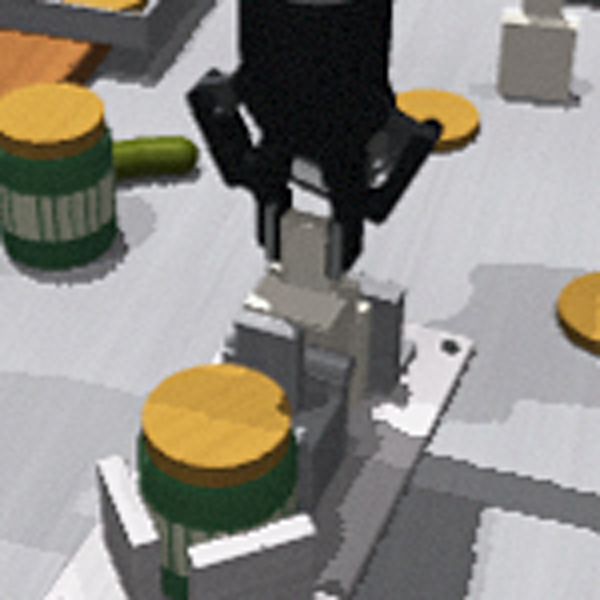

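The wedge is jammed upright between the spacer and the jaw's bar. Its shoulder is at 103 mm, so the thin end is at about 22 mm. The jaw is against the jar, and the push holds steady at 24 N.

```bash
python3 -c "
from bench import arm
print(arm.job_done())"
```

```text
the job is handed in; nothing more can be done
None
```

I handed the job in at about 26.5 s: the jaw is against the jar, one spacer stands against the backstop, and the gripper still holds the wedge jammed under a steady 24 N push. No jar was knocked over; the hand-in returned no verdict.

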